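# Open the latched guard gate of a torque check bay

## Task

Open the guard gate so that the clamped torque wrench can be reached: lift the latch bar by its thumb piece out of the catch, swing the gate all the way open towards the robot, and let go with the bar back down. Be gentle, feel for the catch's gap, and never force the bar against the catch; leave the loose nuts, socket and gauge alone.

Things in the scene. Friction and masses are not known exactly. Their poses are not given: they have to be found in the camera images.
- guard: Fixed low fence on a grey base plate, a torque wrench clamped inside (below 65 mm). Origin: table height, under the middle of the gateway. x points from the gateway into the bay, away from the robot; y along the shut gate towards the hinge; z up. Fence 93 mm high. Hinge axis at x 0, y +110 mm.
- hinge (a point): Point on the gate's upright hinge axis, 100 mm above the table, level with the gate's top.
- gate (a joint): Gate angle, rad: 0 shut, grows as its latch end swings towards the robot (clockwise from above), end stop 1.55. Steel frame with clear panel, 203 mm long from the hinge, 12 mm thick, 18 to 100 mm above the table. Stays where it is left (friction 0.06 N m). The quarter circle it sweeps is free.
- pivot (a point): Pivot of the latch bar on the gate's robot-side face, 40 mm from the hinge along the gate, 12 mm in front of the gate's mid plane, 88 mm above the table. Its axis is level and square to the gate's face.
- latch (a joint): Latch bar angle, rad: 0 down and level on its rest pin, grows as the free end rises; falls back by its own weight (about 0.2 kg). Dark steel bar 8 mm thick, 10 mm high, reaching 195 mm from the pivot, past the gate's end and through the catch.
- thumb (a point): Grip point on the thumb piece, a dark upright plate fixed to the bar: 10 mm thick (square to the gate), 28 mm wide (along it), its top 149 mm above the table, 49 mm above the gate's top. The point lies mid-plate, 18 mm below its top, 130 mm from the pivot along the bar and 43 mm above the bar's middle. Room for fingers in front and behind.
- post (a point): Top of the fixed latch post, 145 mm above the table. On its robot side is the catch, an 8 mm wide steel bracket round the bar, 183 mm from the pivot: in front a lip (8 mm thick, 2 mm clear of the bar) keeps the gate shut; above the lip a gap, then a roof. Bar past the lip: gate angle above 0.13 rad, where it may fall. Over 15 N between bar and catch is forcing.
- post_foot (a point): Foot of the latch post, 8 mm above the table. The catch is screwed to the post at another height each time, not measured: the bar must turn 0.06 to 0.23 rad (its end 10 to 40 mm up) to come above the lip. The gap is only 5.5 mm higher than the bar: about 0.02 rad further the bar meets the roof, felt as a hard stop. Just below the roof the gate is free.
- nut_a: Loose plated castle nut, 37 mm across, 25 mm high, origin under its centre. Leave alone.
- nut_b: Loose castle nut like nut_a. Leave alone.
- socket: Loose dark steel socket standing upright, 36 mm across, 50 mm high, origin under its centre. Leave alone.
- gauge: Loose flat bolt gauge with three holes, 120 x 34 x 8 mm, origin under its centre, long along its x. Leave alone.

How it is judged (in metres and radians):
On the way, in this order (a step that is already met when the one before it is completed fails the run):
1. the latch bar is lifted while the gate is still shut (value of joint latch above 0.045 rad and value of joint gate below 0.06 rad), for 0.1 s.
2. the bar is out of the catch and the gate has begun to swing (value of joint gate above 0.25 rad), for 0.1 s.
At the end, for the whole second after the job is handed in: The gate stands open by at least 1.4 rad (80 degrees; its stop is at 89 degrees) and at rest, the latch bar is back down (within 0.03 rad of its rest) (value of joint gate above 1.4 rad and value of joint latch below 0.03 rad and velocity of joint gate between -0.05 and 0.05 rad/s); the robot touches nothing.
It fails at once if the latch bar is forced against the catch's lip or roof with more than 15 N (contact force between latch_c0 and catch_c0 above 15 N or contact force between latch_c0 and catch_c1 above 15 N).
It fails at once if a loose nut, the socket or the gauge is moved by more than 15 mm (distance of any of nut_a, nut_b, socket, gauge from where it was at the start of the episode above 0.015 m).
It also fails if it takes over 64 s, if anything falls off the work surface, if the arm or the gripper's body presses on something with over 40 N, if the wrist force passes 120 N, or if a joint passes its speed limit or range.

## Robot

A 6-joint arm with a two-finger parallel gripper is mounted at the origin on the work surface. World frame = base frame: x ahead of the robot, y to its left, z up, the work surface at z = 0. Lengths are in mm, angles in rad, forces in N, time in s.
With the tool pointing down it reaches from about 400 to 925 mm from the base axis. Payload 12.5 kg.
Tool frame: the origin (TCP) lies on the centre line of the jaws, within the pads' length; the fingertips stand 19 mm ahead of it and the grasp point (between the pads) is the TCP; z points along the fingers, y is the line along which they close (so a half turn about z gives the same grasp; the last joint's range is limited). The gripper opens to 95 mm and grips with 3 to 60 N. Pads are 20 mm wide; open, the fingers measure 119 mm over their backs; the gripper's body (75 mm by 180 mm) begins 59 mm behind the grasp point.
Start: joints at [-1.294, 0.491, 1.559, -0, 1.092, -0.106], TCP at [233.473, -579.772, 233.661] pointing down, gripper open.
Joint ranges: [-3.1, 3.1], [-0.84, 2.19], [0.05, 2.79], [-1.13, 4.28], [0.06, 2.93], [-2.69, 2.69]. Speed limits (rad/s): [2.22, 2.22, 2.79, 3.14, 3.14, 3.14].

## Interface

Orientations are given as [roll, pitch, yaw] about the fixed x, y, z axes, in that order (R = Rz(yaw) Ry(pitch) Rx(roll)).
In Python, from cell import state, read_camera, job_done gives the robot as it stands.
- The arm moves only by the tool arm_command, never from a script. Its argument "deltas" is a list of rows, each an object of numbers: "dx", "dy", "dz": the shift along the world's x, y, z in m; "yaw": the turn about the world's z in degrees. In form: [{"dx": .., "dy": .., "dz": .., "yaw": ..}, ...]. A call has 1 to 20 rows; each row shifts and turns the commanded pose from where the row before left it; what a row does not reach is not made up. A row lasts 1/10 s, in which the tool goes at most 50 mm and 8.59 degrees, less where a joint would pass 70% of its speed; a pose out of reach is approached as far as the arm can. A call with a gripper value outside its range is refused whole. "gripper" is the finger opening in m, from 0 to 0.0951, set as the call begins (left out, the last holds). The fingers move at their own pace and stop on an object; the grip force is fixed at half the most. Time passes only in rows, so rows that do not move let the fingers close. It gives the time, the measured TCP pose, the force, the opening and the grip force at its end, in the units of the state.
- state(): the state, without advancing time (a new reading comes with each control period).
- read_camera(name): name is "side" or "top" or "wrist"; returns a dict with "color" (420x560x3 uint8, red, green, blue), "range_z" (420x560 float32, mm along the optical axis (not along the pixel's ray), 0 where there is no reading), "fx", "fy", "cx", "cy" (pixels), "extrinsics" (4x4, takes a point from camera to world coordinates). Camera axes: x right, y up, looking along -z (the intrinsics and any distortion apply to the point x, -y, -z); pixel columns grow to the right and rows downward; lengths in mm; the calibration is good to about 2 mm. A picture is of the moment at which its call begins.
- job_done(): hands the job in; it is judged then, once.
The state is a dict: "t": time; "joints": joint angles; "qvel": joint speeds; "tau": joint torques, N m; "eef_pos": TCP position; "tcp_rot": TCP orientation; "ft_force": force on the tool from outside, world axes, zero at the start; "moment": the same for the moment, N m; "opening": opening from 0.0 (shut) to 1.0 (fully open); "grip_force": force on a finger pad.
Only numpy, scipy, OpenCV 4.12 (cv2) and the standard library are available. Lean on these libraries where they do the work, as an engineer would, in place of code of your own. Each camera call takes 0.05 s, during which the arm holds its last target. There are 200 camera calls.

## Working session

There is one attempt and no reset: what is moved stays moved. The work goes in short steps, Python scripts to look and compute and a tool call to move; the robot and the scene stay as the last step left them, time stands still between calls to the robot, and variables do not carry over. Pictures are saved under pics/ and viewed, at most 10 in all, crops included, and the job is handed in when it is done.

Besides the shell and the picture viewer there is one more tool, called after "Call:" in YAML: its name, and indented under it one key for each argument. arm_command: Moves the arm, as the interface text tells. Its arguments: {"type":"object","properties":{"deltas":{"type":"array"},"gripper":{"type":"number"}},"required":["deltas"]}

```bash
ls; mkdir -p pics; cat > h.py <<'E'
import numpy as np, cv2
from cell import state, read_camera, job_done
def pts(c):
    z=c["range_z"]; v,u=np.mgrid[0:z.shape[0],0:z.shape[1]]
    p=np.stack([(u-c["cx"])/c["fx"]*z,-(v-c["cy"])/c["fy"]*z,-z,np.ones_like(z)],-1)
    w=p@np.array(c["extrinsics"]).T
    w[z==0]=np.nan
    return w[...,:3]
def save(c,n): cv2.imwrite("pics/"+n,cv2.cvtColor(c["color"],cv2.COLOR_RGB2BGR))
E
python3 - <<'E'
from h import *
for n in ("top","side"):
    c=read_camera(n); save(c,n+"1.png"); np.savez(n+"1.npz",**{k:np.array(v) for k,v in c.items()})
    print(n,np.array(c["extrinsics"]).round(2).tolist(),c["fx"],c.keys())
print(state())
E
```

```text
pics
top [[0.02, 0.99, -0.14, 462.63], [-1.0, 0.02, -0.04, 17.82], [-0.04, 0.14, 0.99, 907.84], [0.0, 0.0, 0.0, 1.0]] 386.63494855709564 dict_keys(['color', 'range_z', 'fx', 'fy', 'cx', 'cy', 'extrinsics'])
side [[-0.74, 0.42, -0.52, 152.15], [-0.67, -0.44, 0.59, 550.81], [0.02, 0.79, 0.61, 626.0], [0.0, 0.0, 0.0, 1.0]] 468.38397041188495 dict_keys(['color', 'range_z', 'fx', 'fy', 'cx', 'cy', 'extrinsics'])
{'t': 0.1, 'joints': array([-1.29360942e+00,  4.91505514e-01,  1.55934451e+00, -2.23980762e-05,
        1.09169011e+00, -1.05622421e-01]), 'qvel': array([-0.00031106, -0.00139449, -0.00025268,  0.00068117, -0.00111394,
       -0.00028771]), 'tau': array([ 1.87680613e-03, -6.13622975e+01, -2.58607185e+01,  6.94236788e-02,
        4.70173673e-02, -8.46694866e-05]), 'eef_pos': array([ 233.41080176, -579.59337054,  233.13145308]), 'tcp_rot': array([-3.14064836e+00, -8.01334069e-05,  3.82819622e-01]), 'ft_force': array([-0.22935444, -0.48649759, -0.23457798]), 'moment': array([-0.0276069 , -0.03822007, -0.01757502]), 'grip_force': 0.0, 'opening': 0.9965641096411982}
```

View pics/top1.png

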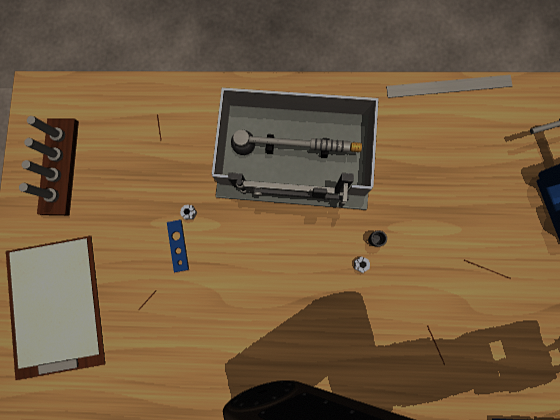

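View pics/side1.png

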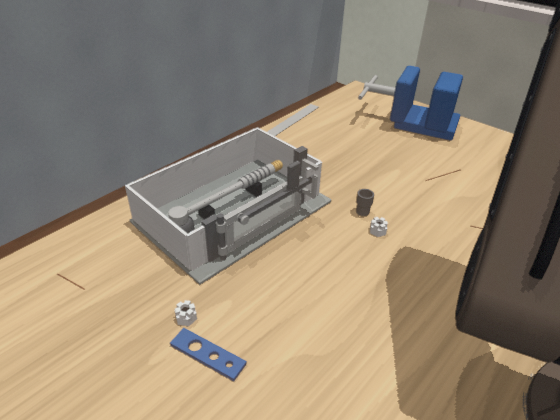

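The top view shows the guard box, with the hinge at about (237,185), the thumb piece at about (320,193) and the post at about (345,188). The socket is at (376,239), one nut at (361,264), the other nut at (188,212) and the gauge at (178,246). Next I measure these by range.

```bash
python3 - <<'E'
from h import *
for n in ("top","side"):
    c=dict(np.load(n+"1.npz")); w=pts(c); c8=c["color"].astype(int)
    x,y,z=w[...,0],w[...,1],w[...,2]
    box=(x>450)&(x<850)&(y>-250)&(y<250)
    # fence tops / fence orientation
    m=box&(abs(z-93)<4); 
    if n=="top":
        pt=np.c_[x[m],y[m]].astype(np.float32); r=cv2.minAreaRect(pt); print("fence",r,cv2.boxPoints(r).round().tolist())
    m=(box&(z>104)&(z<200)).astype(np.uint8)
    k,l,st,_=cv2.connectedComponentsWithStats(m)
    for i in range(1,k):
        if st[i,4]<8: continue
        q=w[l==i]; r=cv2.minAreaRect(q[:,:2].astype(np.float32))
        print(n,st[i].tolist(),q.mean(0).round(1),q.min(0).round(),q.max(0).round(),r, c8[l==i].mean(0).round())
        t=q[q[:,2]>q[:,2].max()-5]; print("   top",len(t),t.mean(0).round(1),cv2.minAreaRect(t[:,:2].astype(np.float32)))
c=dict(np.load("top1.npz")); 
im=cv2.cvtColor(c["color"],cv2.COLOR_RGB2BGR)[160:220,205:385]; a=cv2.resize(im,None,fx=4,fy=4,interpolation=2)
c=dict(np.load("side1.npz"));im=cv2.cvtColor(c["color"],cv2.COLOR_RGB2BGR)[140:280,180:340]; b=cv2.resize(im,None,fx=2.5,fy=2.5,interpolation=2)
o=np.zeros((600,720,3),np.uint8);o[:240,:720]=a;o[245:245+350,:400]=b;cv2.imwrite("pics/crop1.png",o)
E
```

```text
fence ((728.5270385742188, 23.366668701171875), (350.4148864746094, 242.84107971191406), 86.02616882324219) [[595.0, -143.0], [838.0, -160.0], [862.0, 190.0], [620.0, 207.0]]
top [339, 173, 15, 29, 232] [634.3 -82.8 132.6] [599. -96. 104.] [653. -72. 148.] ((626.0890502929688, -83.53532409667969), (23.941007614135742, 53.92835998535156), 88.49565887451172) [76. 71. 67.]
   top 87 [644.9 -84.6 144.8] ((644.4955444335938, -84.04227447509766), (16.256906509399414, 24.14637565612793), 0.9168751835823059)
top [236, 179, 6, 6, 26] [640.  139.2 109.7] [634. 135. 106.] [646. 145. 112.] ((639.801513671875, 140.0660858154297), (11.167933464050293, 10.810219764709473), 77.75053405761719) [53. 50. 48.]
   top 23 [640.  139.4 110.1] ((640.73974609375, 140.14605712890625), (10.866252899169922, 10.675938606262207), 51.21344757080078)
top [312, 187, 15, 10, 120] [614.8 -28.8 137.7] [611. -43. 104.] [623. -15. 152.] ((616.9584350585938, -29.400543212890625), (28.035079956054688, 10.648537635803223), 85.61868286132812) [41. 38. 36.]
   top 53 [616.9 -30.  148.5] ((617.009765625, -29.04646873474121), (26.479026794433594, 8.983377456665039), 85.0719223022461)
side [287, 146, 32, 41, 592] [624.2 -54.8 130.1] [599. -97. 104.] [656. -14. 151.] ((631.9337768554688, -55.99521255493164), (76.64189910888672, 54.96757888793945), 78.64453887939453) [94. 89. 85.]
   top 69 [623.1 -42.3 148.4] ((630.2303466796875, -54.569095611572266), (19.144161224365234, 83.64186096191406), 26.750751495361328)
side [217, 213, 7, 8, 45] [638.8 140.1 109.4] [634. 134. 104.] [645. 145. 112.] ((639.6675415039062, 139.55279541015625), (10.862798690795898, 11.609588623046875), 5.690460681915283) [95. 93. 93.]
   top 33 [639.3 139.5 110.7] ((639.885498046875, 139.04530334472656), (10.692244529724121, 11.081649780273438), 19.082746505737305)
```

View pics/crop1.png

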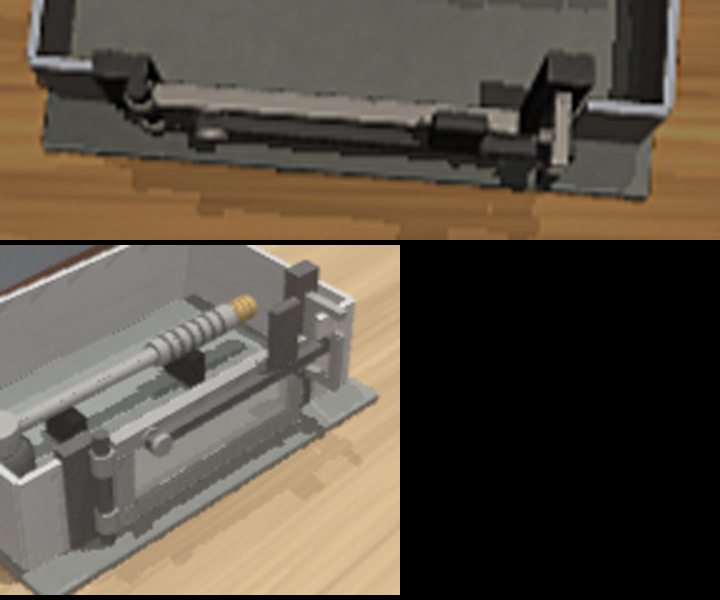

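The crop shows the gate shut, with the bar in the catch, the thumb plate at crop pixel (460,130) and the catch bracket at (560,130). The thumb is 170.4 mm from the hinge, which matches the expected 170.4, and the yaws agree at about -3.9°. Next I estimate the catch gap height and move above the thumb.

```bash
python3 - <<'E'
from h import *
s=np.radians(-3.9); X=np.array([np.cos(s),np.sin(s)]); Y=np.array([-np.sin(s),np.cos(s)])
print("thumb from hinge",(np.array([617,-29.3])-[640,139.5])@np.c_[X,Y])
for n in ("top","side"):
    w=pts(dict(np.load(n+"1.npz"))); d=w[...,:2]-[640,139.5]; a=d@X; b=d@Y; z=w[...,2]
    m=(a<-6)&(a>-34)&(b<-212)&(b>-234)&(z>60)
    for r in sorted(np.c_[z[m],a[m],b[m],np.argwhere(m)].round().astype(int).tolist(),reverse=True): print(n[0],r,end=" ")
    print()
E
```

```text
thumb from hinge [ -11.46575735 -169.97345795]
t [127, -16, -221, 196, 344] t [126, -12, -223, 194, 345] t [126, -14, -219, 195, 343] t [126, -14, -221, 195, 344] t [126, -20, -226, 198, 346] t [125, -12, -221, 194, 344] t [125, -14, -225, 195, 346] t [125, -16, -220, 196, 343] t [125, -18, -220, 197, 343] t [125, -18, -222, 197, 344] t [125, -20, -224, 198, 345] t [125, -22, -222, 199, 344] t [124, -7, -221, 192, 344] t [124, -7, -227, 192, 347] t [124, -10, -221, 193, 344] t [124, -12, -219, 194, 343] t [124, -13, -224, 195, 345] t [124, -16, -224, 196, 345] t [124, -18, -224, 197, 345] t [124, -20, -220, 198, 343] t [124, -20, -222, 198, 344] t [124, -22, -224, 199, 345] t [124, -24, -220, 200, 343] t [123, -7, -225, 192, 346] t [123, -9, -225, 193, 346] t [123, -10, -219, 193, 343] t [123, -15, -226, 196, 346] t [123, -21, -226, 199, 346] t [123, -22, -220, 199, 343] t [123, -23, -226, 200, 346] t [123, -26, -227, 201, 346] t [122, -7, -219, 192, 343] t [122, -9, -223, 193, 345] t [122, -11, -226, 194, 346] t [122, -24, -224, 200, 345] t [121, -7, -223, 192, 345] t [121, -24, -22
[... 6423 characters left out ...]
 s [73, -22, -218, 189, 312] s [72, -23, -220, 189, 313] s [70, -23, -220, 190, 313] s [70, -24, -226, 189, 315] s [70, -25, -227, 189, 316] s [69, -18, -220, 189, 311] s [69, -19, -219, 190, 311] s [69, -21, -220, 190, 312] s [68, -23, -223, 190, 314] s [67, -21, -220, 191, 312] s [67, -23, -221, 191, 313] s [67, -23, -227, 190, 315] s [67, -25, -228, 190, 316] s [67, -26, -224, 191, 315] s [66, -19, -219, 191, 311] s [66, -23, -223, 191, 314] s [65, -23, -221, 192, 313] s [65, -25, -222, 192, 314] s [65, -26, -223, 192, 315] s [64, -21, -220, 192, 312] s [63, -19, -220, 192, 311] s [61, -21, -221, 193, 312] s [61, -24, -224, 193, 314] s [60, -19, -220, 193, 311] s [60, -24, -221, 194, 313]
```

Call:
arm_command:
  deltas:
    - {"dx":0.0192,"dy":0.0275,"yaw":3.2}
    - {"dx":0.0192,"dy":0.0275,"yaw":3.2}
    - {"dx":0.0192,"dy":0.0275,"yaw":3.2}
    - {"dx":0.0192,"dy":0.0275,"yaw":3.2}
    - {"dx":0.0192,"dy":0.0275,"yaw":3.2}
    - {"dx":0.0192,"dy":0.0275,"yaw":3.2}
    - {"dx":0.0192,"dy":0.0275,"yaw":3.2}
    - {"dx":0.0192,"dy":0.0275,"yaw":3.2}
    - {"dx":0.0192,"dy":0.0275,"yaw":3.2}
    - {"dx":0.0192,"dy":0.0275,"yaw":3.2}
    - {"dx":0.0192,"dy":0.0275,"yaw":3.2}
    - {"dx":0.0192,"dy":0.0275,"yaw":3.2}
    - {"dx":0.0192,"dy":0.0275,"yaw":3.2}
    - {"dx":0.0192,"dy":0.0275,"yaw":3.2}
    - {"dx":0.0192,"dy":0.0275,"yaw":3.2}
    - {"dx":0.0192,"dy":0.0275,"yaw":3.2}
    - {"dx":0.0192,"dy":0.0275,"yaw":3.2}
    - {"dx":0.0192,"dy":0.0275,"yaw":3.2}
    - {"dx":0.0192,"dy":0.0275,"yaw":3.2}
    - {"dx":0.0192,"dy":0.0275,"yaw":3.2}
  gripper: 0.06

```text
$.deltas[0]: bad value
```

The lip top is at about 102.5 mm and the roof underside at about 118 mm, a gap of 15.5 mm, which fits the 10 + 5.5 given. The gap is therefore free from about 0.107 to 0.134 rad. The move was refused, so I will resend it with all four keys in each row.

Call:
arm_command:
  deltas:
    - {"dx":0.0192,"dy":0.0275,"dz":0,"yaw":3.2}
    - {"dx":0.0192,"dy":0.0275,"dz":0,"yaw":3.2}
    - {"dx":0.0192,"dy":0.0275,"dz":0,"yaw":3.2}
    - {"dx":0.0192,"dy":0.0275,"dz":0,"yaw":3.2}
    - {"dx":0.0192,"dy":0.0275,"dz":0,"yaw":3.2}
    - {"dx":0.0192,"dy":0.0275,"dz":0,"yaw":3.2}
    - {"dx":0.0192,"dy":0.0275,"dz":0,"yaw":3.2}
    - {"dx":0.0192,"dy":0.0275,"dz":0,"yaw":3.2}
    - {"dx":0.0192,"dy":0.0275,"dz":0,"yaw":3.2}
    - {"dx":0.0192,"dy":0.0275,"dz":0,"yaw":3.2}
    - {"dx":0.0192,"dy":0.0275,"dz":0,"yaw":3.2}
    - {"dx":0.0192,"dy":0.0275,"dz":0,"yaw":3.2}
    - {"dx":0.0192,"dy":0.0275,"dz":0,"yaw":3.2}
    - {"dx":0.0192,"dy":0.0275,"dz":0,"yaw":3.2}
    - {"dx":0.0192,"dy":0.0275,"dz":0,"yaw":3.2}
    - {"dx":0.0192,"dy":0.0275,"dz":0,"yaw":3.2}
    - {"dx":0.0192,"dy":0.0275,"dz":0,"yaw":3.2}
    - {"dx":0.0192,"dy":0.0275,"dz":0,"yaw":3.2}
    - {"dx":0.0192,"dy":0.0275,"dz":0,"yaw":3.2}
    - {"dx":0.0192,"dy":0.0275,"dz":0,"yaw":3.2}
  gripper: 0.06

```text
t: 2.1
eef_pos: [618.0, -28.5, 233.4]
tcp_rot: [-3.141, 0.0, 1.502]
ft_force: [0.1, -0.3, 0.3]
opening: 0.63
grip_force: 0.0
```

```bash
python3 - <<'E'
from h import *
print(state()["eef_pos"])
c=read_camera("wrist"); save(c,"w1.png"); w=pts(c); z=w[...,2]
m=((z>141)&(z<156)&(abs(w[...,0]-617)<25)&(abs(w[...,1]+30)<25))
q=w[m]; print(len(q),q.mean(0),cv2.minAreaRect(q[:,:2].astype(np.float32)),q[:,2].max())
E
```

```text
[618.03218692 -28.48724301 233.37312812]
438 [616.50632612 -28.59124697 148.35997223] ((616.4901123046875, -29.48879051208496), (26.72203826904297, 9.515459060668945), 85.92806243896484) 150.83800749394527
```

View pics/w1.png

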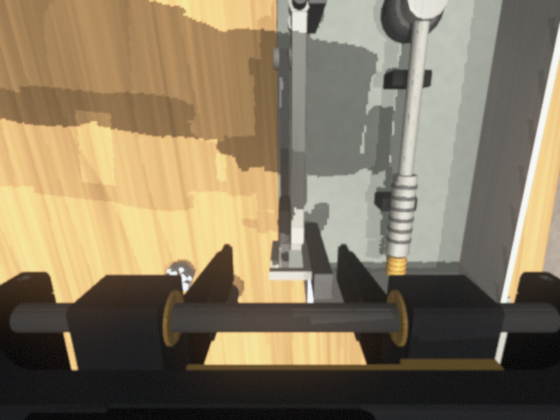

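The wrist view shows the fingers straddling the gate, at about (230,260) and (345,260), with the thumb between them. The thumb is measured at (616.5,-29.4), yaw 85.9°. I will go down and close.

Call:
arm_command:
  deltas:
    - {"dx":-0.0014,"dy":-0.0008,"dz":-0.005,"yaw":0}
    - {"dx":0,"dy":0,"dz":-0.01,"yaw":0}
    - {"dx":0,"dy":0,"dz":-0.012,"yaw":0}
    - {"dx":0,"dy":0,"dz":-0.012,"yaw":0}
    - {"dx":0,"dy":0,"dz":-0.012,"yaw":0}
    - {"dx":0,"dy":0,"dz":-0.012,"yaw":0}
    - {"dx":0,"dy":0,"dz":-0.012,"yaw":0}
    - {"dx":0,"dy":0,"dz":-0.01,"yaw":0}
    - {"dx":0,"dy":0,"dz":-0.009,"yaw":0}
    - {"dx":0,"dy":0,"dz":-0.006,"yaw":0}
    - {"dx":0,"dy":0,"dz":-0.002,"yaw":0}
    - {"dx":0,"dy":0,"dz":0,"yaw":0}
  gripper: 0.06

```text
t: 3.35
eef_pos: [616.1, -30.5, 131.6]
tcp_rot: [-3.142, -0.0, 1.5]
ft_force: [-0.1, -0.0, -0.0]
opening: 0.633
grip_force: 0.0
```

Call:
arm_command:
  deltas:
    - {"dx":0,"dy":0,"dz":0,"yaw":0}
    - {"dx":0,"dy":0,"dz":0,"yaw":0}
    - {"dx":0,"dy":0,"dz":0,"yaw":0}
    - {"dx":0,"dy":0,"dz":0,"yaw":0}
    - {"dx":0,"dy":0,"dz":0,"yaw":0}
    - {"dx":0,"dy":0,"dz":0,"yaw":0}
    - {"dx":0,"dy":0,"dz":0,"yaw":0}
    - {"dx":0,"dy":0,"dz":0,"yaw":0}
    - {"dx":0,"dy":0,"dz":0,"yaw":0}
    - {"dx":0,"dy":0,"dz":0,"yaw":0}
  gripper: 0.0

```text
t: 4.35
eef_pos: [616.2, -30.6, 131.7]
tcp_rot: [3.141, -0.0, 1.5]
ft_force: [1.5, -0.3, -0.2]
opening: 0.104
grip_force: 30.0
```

Gripped: the opening is 9.9 mm and the force 30 N. I will lift along the arc to about 0.09 rad.

Call:
arm_command:
  deltas:
    - {"dx":0,"dy":0.0005,"dz":0.00145,"yaw":0}
    - {"dx":0,"dy":0.0005,"dz":0.00145,"yaw":0}
    - {"dx":0,"dy":0.0005,"dz":0.00145,"yaw":0}
    - {"dx":0.0001,"dy":0.00055,"dz":0.00145,"yaw":0}
    - {"dx":0,"dy":0.00055,"dz":0.00145,"yaw":0}
    - {"dx":0.0001,"dy":0.0006,"dz":0.00145,"yaw":0}
    - {"dx":0,"dy":0.0006,"dz":0.00145,"yaw":0}
    - {"dx":0.0001,"dy":0.0006,"dz":0.00145,"yaw":0}
    - {"dx":0,"dy":0,"dz":0,"yaw":0}
    - {"dx":0,"dy":0,"dz":0,"yaw":0}

```text
t: 5.35
eef_pos: [616.3, -25.9, 143.4]
tcp_rot: [3.142, -0.0, 1.5]
ft_force: [2.1, 4.7, -6.7]
opening: 0.101
grip_force: 30.0
```

Call:
arm_command:
  deltas:
    - {"dx":0,"dy":0.0005,"dz":0.0007,"yaw":0}
    - {"dx":0,"dy":0.0004,"dz":0.0007,"yaw":0}
    - {"dx":0,"dy":0.0004,"dz":0.0006,"yaw":0}
    - {"dx":0,"dy":0,"dz":0,"yaw":0}

```text
t: 5.75
eef_pos: [616.4, -24.9, 145.4]
tcp_rot: [3.141, 0.0, 1.5]
ft_force: [0.8, 2.2, -6.3]
opening: 0.109
grip_force: 30.0
```

Call:
arm_command:
  deltas:
    - {"dx":0,"dy":0.0003,"dz":0.0005,"yaw":0}
    - {"dx":0,"dy":0,"dz":0,"yaw":0}
    - {"dx":0,"dy":0,"dz":0,"yaw":0}

```text
t: 6.05
eef_pos: [616.4, -24.7, 145.8]
tcp_rot: [3.141, 0.0, 1.5]
ft_force: [1.8, 1.9, -5.9]
opening: 0.106
grip_force: 30.0
```

Call:
arm_command:
  deltas:
    - {"dx":0,"dy":0.0002,"dz":0.0005,"yaw":0}
    - {"dx":0,"dy":0,"dz":0,"yaw":0}

```text
t: 6.25
eef_pos: [616.4, -24.4, 146.3]
tcp_rot: [3.141, 0.0, 1.5]
ft_force: [2.1, 1.7, -6.6]
opening: 0.103
grip_force: 30.0
```

Call:
arm_command:
  deltas:
    - {"dx":0,"dy":0.0002,"dz":0.0005,"yaw":0}
    - {"dx":0,"dy":0,"dz":0,"yaw":0}

```text
t: 6.45
eef_pos: [616.4, -24.2, 146.8]
tcp_rot: [3.142, 0.0, 1.5]
ft_force: [1.5, 1.7, -6.5]
opening: 0.105
grip_force: 30.0
```

Call:
arm_command:
  deltas:
    - {"dx":0,"dy":0.0002,"dz":0.0004,"yaw":0}
    - {"dx":0,"dy":0,"dz":0,"yaw":0}

```text
t: 6.65
eef_pos: [616.4, -24.0, 147.2]
tcp_rot: [3.141, 0.0, 1.5]
ft_force: [1.5, 1.7, -6.2]
opening: 0.103
grip_force: 30.0
```

```bash
python3 - <<'E'
from h import *
s=np.radians(-3.9); X=np.array([np.cos(s),np.sin(s)]); Y=np.array([-np.sin(s),np.cos(s)])
c=read_camera("side"); w=pts(c); d=w[...,:2]-[640,139.5]; a=d@X; b=d@Y; z=w[...,2]
for lo in range(-236,-60,8):
    m=(b>=lo)&(b<lo+8)&(a>-17)&(a<-7)&(z>70)&(z<130); q=z[m]
    m2=(b>=lo)&(b<lo+8)&(a>-28)&(a<-17)&(z>70)&(z<130)
    print(lo+4,m.sum(),np.sort(q)[-6:].round(1), "front",np.sort(z[m2])[-4:].round())
im=cv2.cvtColor(c["color"],cv2.COLOR_RGB2BGR)[130:230,240:360]; cv2.imwrite("pics/s2.png",cv2.resize(im,None,fx=5,fy=5,interpolation=2))
E
```

```text
-232 4 [105.8 106.1 108.2 124.4] front [ 94. 100. 108. 120.]
-224 27 [125.4 125.5 126.1 126.3 126.6 126.7] front [126. 126. 127. 127.]
-216 24 [120.8 121.7 123.4 124.5 125.6 127.7] front [124. 125. 126. 126.]
-208 15 [113.8 114.1 114.1 114.2 115.1 115.2] front [109. 110. 111. 115.]
-200 24 [112.6 112.6 112.7 113.  113.5 114. ] front [105. 108. 113. 113.]
-192 27 [111.9 112.  112.3 112.6 112.9 113.2] front [ 79.  82. 103. 113.]
-184 27 [108.5 110.1 110.6 111.3 111.9 114.3] front [ 84. 109. 109. 112.]
-176 13 [107.6 107.8 109.7 117.6 119.3 122.6] front [123. 123. 129. 129.]
-168 18 [109.7 117.  118.8 120.9 122.3 123.9] front [120. 120. 124. 125.]
-160 19 [109.  110.2 110.4 112.1 120.5 122.9] front [124. 126. 129. 130.]
-152 46 [126.1 127.  127.2 127.7 128.3 128.4] front [121. 123. 128. 129.]
-144 18 [106.3 106.4 106.7 107.2 107.2 107.8] front [ 98. 101. 104. 108.]
-136 19 [105.4 105.6 105.7 106.5 107.6 108.7] front [ 99. 100. 103. 104.]
-128 26 [104.6 104.8 104.9 105.1 105.2 105.6] front [104.]
-120 22 [102.9 103.5 103.6 103.7 104.2 104.8] front [102. 102.]
-112 22 [102.3 102.4 102.7 102.7 103.  103.3] front [96. 99.]
-104 22 [101.6 101.7 102.2 102.4 102.5 102.9] front [98.]
-96 25 [101.  101.1 101.1 101.2 101.2 102.1] front [ 95.  97. 103.]
-88 25 [ 99.9 100.1 100.5 100.5 101.  101.8] front [97.]
-80 30 [ 99.6  99.6  99.9 100.1 100.3 100.9] front [91. 97.]
-72 26 [ 97.9  98.2  98.2  98.8  99.1 101.9] front []
-64 28 [97.2 97.5 97.6 98.3 98.6 98.7] front [92.]
```

View pics/s2.png

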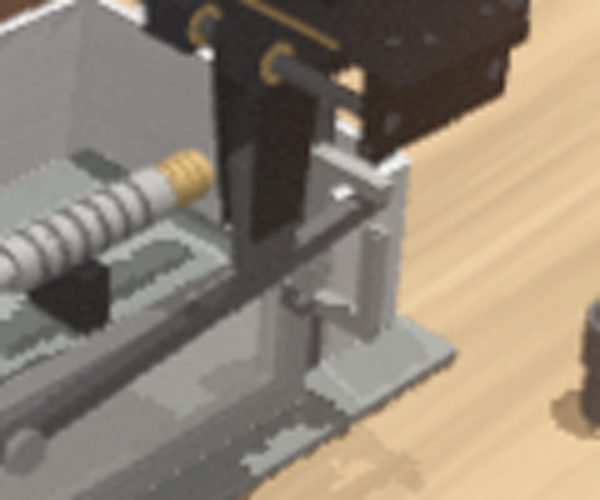

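The side crop shows the bar end in the gap at about (370,205), with the lip top at about (375,232) and the roof at about (350,170). The bar top is near 115.5 mm at the catch, so it has roughly 2.5 mm below the roof and 3 mm above the lip. I will start the swing gently, in steps of about 1 mm.

Call:
arm_command:
  deltas:
    - {"dx":-0.001,"dy":0.00015,"dz":0,"yaw":-0.35}
    - {"dx":0,"dy":0,"dz":0,"yaw":0}

```text
t: 6.9
eef_pos: [615.2, -23.8, 147.2]
tcp_rot: [-3.142, -0.0, 1.493]
ft_force: [1.8, 2.1, -5.7]
opening: 0.104
grip_force: 30.0
```

Call:
arm_command:
  deltas:
    - {"dx":-0.0007,"dy":0.0001,"dz":0,"yaw":-0.25}
    - {"dx":0,"dy":0,"dz":0,"yaw":0}

```text
t: 7.1
eef_pos: [614.6, -23.7, 147.2]
tcp_rot: [3.142, -0.0, 1.489]
ft_force: [1.8, 1.7, -6.0]
opening: 0.105
grip_force: 30.0
```

Call:
arm_command:
  deltas:
    - {"dx":-0.0005,"dy":0.0001,"dz":0,"yaw":-0.2}
    - {"dx":0,"dy":0,"dz":0,"yaw":0}

```text
t: 7.3
eef_pos: [614.1, -23.6, 147.2]
tcp_rot: [3.142, 0.0, 1.486]
ft_force: [2.2, 1.2, -6.5]
opening: 0.105
grip_force: 30.0
```

Call:
arm_command:
  deltas:
    - {"dx":-0.0005,"dy":0.0001,"dz":0,"yaw":-0.2}
    - {"dx":0,"dy":0,"dz":0,"yaw":0}

```text
t: 7.5
eef_pos: [613.6, -23.5, 147.2]
tcp_rot: [-3.142, 0.0, 1.482]
ft_force: [1.5, 1.0, -5.4]
opening: 0.103
grip_force: 30.0
```

No lip force after about 3.8 mm of travel at the catch, where the clearance was 2 mm. The bar is above the lip, so I continue.

Call:
arm_command:
  deltas:
    - {"dx":-0.001,"dy":0.00017,"dz":0,"yaw":-0.35}
    - {"dx":-0.001,"dy":0.00017,"dz":0,"yaw":-0.35}
    - {"dx":-0.001,"dy":0.00017,"dz":0,"yaw":-0.35}
    - {"dx":0,"dy":0,"dz":0,"yaw":0}

```text
t: 7.9
eef_pos: [610.5, -23.0, 147.2]
tcp_rot: [-3.142, -0.0, 1.464]
ft_force: [1.6, 0.4, -6.0]
opening: 0.105
grip_force: 30.0
```

Call:
arm_command:
  deltas:
    - {"dx":-0.0015,"dy":0.00028,"dz":0,"yaw":-0.5}
    - {"dx":-0.0015,"dy":0.00028,"dz":0,"yaw":-0.5}
    - {"dx":-0.0015,"dy":0.00028,"dz":0,"yaw":-0.5}
    - {"dx":-0.0015,"dy":0.0003,"dz":0,"yaw":-0.5}
    - {"dx":0,"dy":0,"dz":0,"yaw":0}

```text
t: 8.4
eef_pos: [604.5, -21.8, 147.2]
tcp_rot: [3.142, -0.0, 1.429]
ft_force: [1.3, 1.8, -5.6]
opening: 0.104
grip_force: 30.0
```

```bash
cat > plan.py <<'E'
from h import *
s=state(); p=s["eef_pos"]; d=p[:2]-[640,139.5]; y=np.degrees(s["tcp_rot"][2])
d0=np.array([616.4,-24.0])-[640,139.5]
th=np.degrees(np.arctan2(d0[1],d0[0])-np.arctan2(d[1],d[0]))%360
print("theta",th,np.radians(th),"yaw",y,"exp",86-th,"r",np.hypot(*d),s["ft_force"].round(1))
c0=d; prev=p[:2]
a0=np.arctan2(d0[1],d0[0]); R=np.hypot(*d0)
import sys
step=float(sys.argv[1]);end=float(sys.argv[2]); t=th;rows=[]
while t<end-.01:
    n=min(t+step,end); A=a0-np.radians(n); q=np.array([640,139.5])+R*np.array([np.cos(A),np.sin(A)])
    rows.append((round(q[0]-prev[0],1),round(q[1]-prev[1],1),round(t-n,1))); prev=q; t=n
print(len(rows),rows)
E
python3 plan.py 4 86
```

```text
theta 4.195171657734811 0.0732195581138211 yaw 81.85037517878506 exp 81.80482834226518 r 165.11767235077997 [ 1.3  1.8 -5.6]
21 [(np.float64(-11.2), np.float64(2.8), np.float64(-4.0)), (np.float64(-10.9), np.float64(3.6), np.float64(-4.0)), (np.float64(-10.7), np.float64(4.4), np.float64(-4.0)), (np.float64(-10.3), np.float64(5.1), np.float64(-4.0)), (np.float64(-9.9), np.float64(5.8), np.float64(-4.0)), (np.float64(-9.5), np.float64(6.5), np.float64(-4.0)), (np.float64(-9.0), np.float64(7.2), np.float64(-4.0)), (np.float64(-8.5), np.float64(7.8), np.float64(-4.0)), (np.float64(-8.0), np.float64(8.4), np.float64(-4.0)), (np.float64(-7.3), np.float64(8.9), np.float64(-4.0)), (np.float64(-6.7), np.float64(9.4), np.float64(-4.0)), (np.float64(-6.0), np.float64(9.8), np.float64(-4.0)), (np.float64(-5.3), np.float64(10.2), np.float64(-4.0)), (np.float64(-4.6), np.float64(10.6), np.float64(-4.0)), (np.float64(-3.9), np.float64(10.9), np.float64(-4.0)), (np.float64(-3.1), np.float64(11.1), np.float64(-4.0)), (np.float64(-2.3), np.float64(11.3), np.float64(-4.0)), (np.float64(-1.5), np.float64(11.4), np.float64(-4.0)), (np.float64(-0.7), np.float64(11.5), np.float64(-4.0)), (np.float64(0.1), np.float64(11.5), np.float64(-4.0)), (np.float64(0.3), np.float64(5.2), np.float64(-1.8))]
```

Call:
arm_command:
  deltas:
    - {"dx":-0.0028,"dy":0.0006,"dz":0,"yaw":-1}
    - {"dx":-0.0028,"dy":0.0007,"dz":0,"yaw":-1}
    - {"dx":-0.0056,"dy":0.0015,"dz":0,"yaw":-2}
    - {"dx":-0.0055,"dy":0.0017,"dz":0,"yaw":-2}
    - {"dx":-0.0054,"dy":0.0019,"dz":0,"yaw":-2}
    - {"dx":0,"dy":0,"dz":0,"yaw":0}

```text
t: 9.0
eef_pos: [582.1, -15.0, 147.2]
tcp_rot: [-3.142, -0.0, 1.288]
ft_force: [3.6, 4.3, -6.6]
opening: 0.104
grip_force: 30.0
```

```bash
sed -i 's/round(q\[0\]-prev\[0\],1),round(q\[1\]-prev\[1\],1),round(t-n,1)/float((q[0]-prev[0]).round(1)),float((q[1]-prev[1]).round(1)),float(round(t-n,1))/' plan.py; python3 plan.py 4 86
```

```text
theta 12.330215495247064 0.2152028578724845 yaw 73.80691554785483 exp 73.66978450475294 r 165.04010124873722 [ 3.6  4.3 -6.6]
19 [(-10.7, 4.3, -4.0), (-10.3, 5.2, -4.0), (-9.9, 5.9, -4.0), (-9.5, 6.5, -4.0), (-9.0, 7.2, -4.0), (-8.5, 7.8, -4.0), (-7.9, 8.4, -4.0), (-7.3, 8.9, -4.0), (-6.7, 9.4, -4.0), (-6.0, 9.8, -4.0), (-5.3, 10.2, -4.0), (-4.6, 10.6, -4.0), (-3.8, 10.9, -4.0), (-3.1, 11.1, -4.0), (-2.3, 11.3, -4.0), (-1.5, 11.4, -4.0), (-0.7, 11.5, -4.0), (0.1, 11.5, -4.0), (0.3, 4.8, -1.7)]
```

Call:
arm_command:
  deltas:
    - {"dx":-0.0054,"dy":0.002,"dz":0,"yaw":-2}
    - {"dx":-0.0053,"dy":0.0023,"dz":0,"yaw":-2}
    - {"dx":-0.0103,"dy":0.0052,"dz":0,"yaw":-4}
    - {"dx":-0.0099,"dy":0.0059,"dz":0,"yaw":-4}
    - {"dx":-0.0095,"dy":0.0065,"dz":0,"yaw":-4}
    - {"dx":-0.009,"dy":0.0072,"dz":0,"yaw":-4}
    - {"dx":-0.0085,"dy":0.0078,"dz":0,"yaw":-4}
    - {"dx":-0.0041,"dy":0.0041,"dz":0,"yaw":-2}
    - {"dx":0,"dy":0,"dz":0,"yaw":0}

```text
t: 9.9
eef_pos: [520.8, 26.0, 147.4]
tcp_rot: [3.141, -0.001, 0.835]
ft_force: [5.5, 3.1, -8.4]
opening: 0.106
grip_force: 30.0
```

```bash
python3 plan.py 4 86
```

```text
theta 38.20005830421857 0.6667167918624157 yaw 47.85829857757531 exp 47.79994169578143 r 164.59706155548918 [ 5.5  3.1 -8.4]
12 [(-8.1, 8.2, -4.0), (-7.0, 9.1, -4.0), (-6.4, 9.6, -4.0), (-5.7, 10.0, -4.0), (-5.0, 10.4, -4.0), (-4.2, 10.7, -4.0), (-3.5, 11.0, -4.0), (-2.7, 11.2, -4.0), (-1.9, 11.4, -4.0), (-1.1, 11.5, -4.0), (-0.3, 11.5, -4.0), (0.4, 10.9, -3.8)]
```

Call:
arm_command:
  deltas:
    - {"dx":-0.0038,"dy":0.0041,"dz":0,"yaw":-2}
    - {"dx":-0.0037,"dy":0.0042,"dz":0,"yaw":-2}
    - {"dx":-0.007,"dy":0.0091,"dz":0,"yaw":-4}
    - {"dx":-0.0064,"dy":0.0096,"dz":0,"yaw":-4}
    - {"dx":-0.0057,"dy":0.01,"dz":0,"yaw":-4}
    - {"dx":-0.005,"dy":0.0104,"dz":0,"yaw":-4}
    - {"dx":-0.0042,"dy":0.0107,"dz":0,"yaw":-4}
    - {"dx":-0.0035,"dy":0.011,"dz":0,"yaw":-4}
    - {"dx":-0.0027,"dy":0.0112,"dz":0,"yaw":-4}
    - {"dx":-0.0019,"dy":0.0114,"dz":0,"yaw":-4}
    - {"dx":-0.0011,"dy":0.0115,"dz":0,"yaw":-4}
    - {"dx":-0.0002,"dy":0.0058,"dz":0,"yaw":-2}
    - {"dx":0,"dy":0.0057,"dz":0,"yaw":-2}
    - {"dx":0,"dy":0,"dz":0,"yaw":0}

```text
t: 11.3
eef_pos: [476.1, 140.4, 147.4]
tcp_rot: [3.141, -0.001, 0.068]
ft_force: [4.6, -1.5, -7.1]
opening: 0.103
grip_force: 30.0
```

```bash
python3 plan.py 2 86.5
```

```text
theta 82.09384798016117 1.432807942885509 yaw 3.8810685661340893 exp 3.906152019838828 r 163.93040223311434 [ 4.6 -1.5 -7.1]
3 [(-1.1, 5.8, -2.0), (0.3, 5.8, -2.0), (0.1, 1.2, -0.4)]
```

Call:
arm_command:
  deltas:
    - {"dx":-0.0002,"dy":0.0057,"dz":0,"yaw":-2}
    - {"dx":0.0002,"dy":0.0057,"dz":0,"yaw":-2}
    - {"dx":0,"dy":0,"dz":0,"yaw":0}
    - {"dx":-0.0007,"dy":0,"dz":-0.0015,"yaw":0}
    - {"dx":-0.0007,"dy":0,"dz":-0.0015,"yaw":0}
    - {"dx":-0.0007,"dy":0,"dz":-0.0015,"yaw":0}
    - {"dx":-0.0006,"dy":0,"dz":-0.0015,"yaw":0}
    - {"dx":-0.0006,"dy":0,"dz":-0.0015,"yaw":0}
    - {"dx":-0.0006,"dy":0,"dz":-0.0015,"yaw":0}
    - {"dx":-0.0006,"dy":0,"dz":-0.0015,"yaw":0}
    - {"dx":-0.0005,"dy":0,"dz":-0.0015,"yaw":0}
    - {"dx":-0.0005,"dy":0,"dz":-0.0015,"yaw":0}
    - {"dx":-0.0005,"dy":0,"dz":-0.0015,"yaw":0}
    - {"dx":0,"dy":0,"dz":0,"yaw":0}
    - {"dx":0,"dy":0,"dz":0,"yaw":0}

```text
t: 12.8
eef_pos: [468.7, 151.6, 132.0]
tcp_rot: [3.141, 0.002, -0.002]
ft_force: [-3.9, -0.8, 4.9]
opening: 0.102
grip_force: 30.0
```

Call:
arm_command:
  deltas:
    - {"dx":0,"dy":0,"dz":0,"yaw":0}
    - {"dx":0,"dy":0,"dz":0,"yaw":0}
    - {"dx":0,"dy":0,"dz":0,"yaw":0}
    - {"dx":0,"dy":0,"dz":0,"yaw":0}
    - {"dx":0,"dy":0,"dz":0,"yaw":0}
    - {"dx":0,"dy":0,"dz":0,"yaw":0}
  gripper: 0.06

```text
t: 13.4
eef_pos: [469.4, 151.6, 132.1]
tcp_rot: [3.142, 0.0, -0.002]
ft_force: [-0.5, 0.7, -0.7]
opening: 0.553
grip_force: 0.0
```

Call:
arm_command:
  deltas:
    - {"dx":0,"dy":0,"dz":0.005,"yaw":0}
    - {"dx":0,"dy":0,"dz":0.01,"yaw":0}
    - {"dx":0,"dy":0,"dz":0.015,"yaw":0}
    - {"dx":0,"dy":0,"dz":0.02,"yaw":0}
    - {"dx":0,"dy":0,"dz":0.02,"yaw":0}
    - {"dx":0,"dy":0,"dz":0.02,"yaw":0}
    - {"dx":0,"dy":0,"dz":0.015,"yaw":0}
    - {"dx":0,"dy":0,"dz":0.005,"yaw":0}
    - {"dx":0,"dy":0,"dz":0,"yaw":0}

```text
t: 14.3
eef_pos: [469.5, 151.6, 243.0]
tcp_rot: [-3.141, -0.002, -0.002]
ft_force: [-1.2, 0.1, -1.2]
opening: 0.634
grip_force: 0.0
```

```bash
python3 - <<'E'
from h import *
print(state()["eef_pos"],state()["ft_force"].round(1))
for n in ("side","wrist"):
    c=read_camera(n); w=pts(c); z=w[...,2]
    m=((z>144)&(z<156)&(abs(w[...,0]-470)<30)&(abs(w[...,1]-150)<30))
    q=w[m]
    if len(q):
        r=cv2.minAreaRect(q[:,:2].astype(np.float32)); d=np.array(r[0])-[640,139.5]
        print(n,len(q),r,np.percentile(q[:,2],[50,95]),"gate",(np.radians(-97.8)-np.arctan2(d[1],d[0]))%(2*np.pi))
    # bar height along x on the robot-right face (now facing +y)
    for lo in range(425,600,20):
        m=(w[...,0]>lo)&(w[...,0]<lo+20)&(w[...,1]>147)&(w[...,1]<160)&(z>60)&(z<104)
        if m.sum()>5: print(lo+10,np.percentile(z[m],[95]).round(1),end=" ")
    print()
    if n=="side": save(c,"s3.png")
E
```

```text
[469.47561942 151.64531892 243.00958942] [-1.2  0.1 -1.2]
side 115 ((469.7520751953125, 152.37863159179688), (10.051813125610352, 27.529953002929688), 89.67253112792969) [149.111363   150.59444635] gate 1.5101631817107233
435 [94.7] 455 [101.4] 475 [102.8] 495 [94.8] 515 [95.2] 535 [95.] 555 [95.2] 575 [95.1] 595 [98.1] 
wrist 394 ((470.8276672363281, 151.22793579101562), (8.943963050842285, 27.22694206237793), 89.74834442138672) [148.62828028 149.80314383] gate 1.5038752821191963
435 [94.2] 475 [102.6] 495 [94.3] 515 [94.1] 535 [94.3] 555 [94.4] 575 [94.3] 595 [96.9]
```

View pics/s3.png

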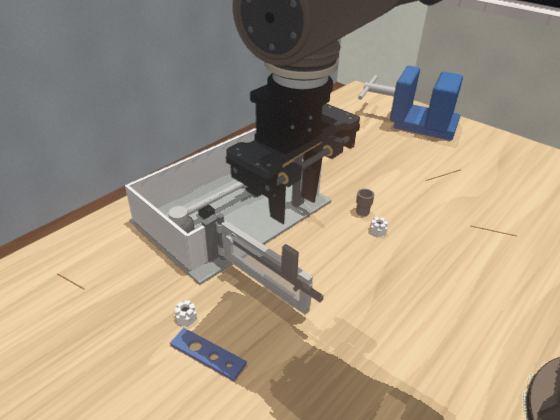

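The gate stands open at about 1.505 rad, running from (225,235) to (310,295). The bar is level, with its top at about 94.5 mm all along. The gripper is clear above, and the loose parts look where they were, so I hand the job in.

```bash
python3 -c "
from cell import job_done; print(job_done())"
```

```text
the job is handed in; nothing more can be done
None
```

The gate is open at about 1.505 rad with the latch bar level on its rest and the gripper clear above. No sign of the bar touching the catch was felt, the loose parts look unmoved in the last side picture, and the job was handed in at about 14 s; no verdict came back.

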